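Let a pipe out of the pedal-lidded chute and lay it in the V-block cradle

TASK

Press the pedal under the wire guard right down so that the lid of the chute rises fully and the pipe inside rolls out to the end stops, then ease the pedal back up slowly so that the lid closes without slamming; work the lid by its pedal only, do not touch it. Then take the pipe from the chute and lay it, without dropping it, along the two V-blocks of the cradle, roughly centred, and let go. Leave the spray can, the try square and the scrap tray where they are.

Things in the scene. Friction and masses are not known exactly. Their poses are not given: they have to be found in the camera images.
- chute: Grey steel pipe chute, fixed: covered box at the back (119 mm high, 176 wide, closed front at x = -30 mm), open sloping run-out to x = -185 mm, pedal stand at its -y side. Origin on the bench under the box; z up, open end to its -x. The pipe lies across it (along y) on two runners at |y| 45 to 77 mm, open between down to the bench. Side guides at |y| 83 mm, 58 mm high.
- runout (a point): About where the pipe's centre comes to rest in the open end of the chute, 47 mm above the bench; axes as the chute's. With the lid up the pipe rolls here by itself in about a second, against two end stops (46 mm high, at |y| 50 to 80 mm, free between them for fingers).
- guard_front (a point): Middle of the front rod of the wire guard over the pedal, 137 mm above the bench; axes as the chute's. The guard is a flat grid of 8 mm rods, 16 mm gaps, 100 mm wide, running 170 mm to +x, to posts at the back; open at front (-x) and sides. It bars the way straight down to the pedal: come in under it from the front, tool leaning back 30 to 40 degrees.
- lid: Bent sheet-steel lid of the box, 97 x 176 mm, with a 66 mm front skirt that holds the pipe back. Origin on its hinge line at the back of the box. Closed, its z axis is vertical; it tilts by the opening angle, up to 0.73 rad at full pedal. Linked to the pedal: opens 3.3 times the pedal's angle and falls with it.
- pedal (a joint): Pedal angle, rad: 0 up (lid closed), 0.22 fully down at its stop. Hinge along the chute's y, 56 mm above the bench, 110 mm behind (+x of) the pad's centre. Pressing takes about 8 to 15 N at the pad. Spring and lid weight drive it up when let go, so the lid slams unless the tool follows it up; slamming is a pedal rising faster than 0.4 rad/s (45 mm/s at the pad).
- pad (a point): Centre of the top of the pedal's foot pad, a bare steel plate with dark rubber ribs 50 (x) by 66 (y) by 8 mm; at rest 60 mm above the bench, 77 mm below the guard rods, its front edge just 3 mm behind the guard's front rod. It goes down 24 mm over the full travel. Axes as the chute's when the pedal is up.
- cradle: Bare steel cradle, fixed, left or right of the chute: base plate 90 (x) by 140 (y) by 12 mm with two 90-degree V-blocks 16 mm thick at y = +-50 mm, open upward, tops 57 mm high, 70 mm wide. The V runs along its y; 84 mm between the blocks are free for fingers. Origin under the middle of the base.
- pipe: Steel pipe, 50 mm diameter, 150 mm long, black plugs in its ends, about 0.45 kg. Origin at its centre, its y axis along its length (it may roll about y). At the start it lies hidden under the lid.
- seat (a point): Where the pipe's centre is when it lies centred in the cradle: 61 mm above the bench; axes as the cradle's (pipe along y).
- spray_can: Bystander: standing aluminium can, 66 mm diameter, 160 mm high; origin under its base.
- try_square: Bystander: lying steel try square, stock 22 x 130 mm along its y, blade 110 mm along +x; origin under the stock's middle.
- scrap_tray: Bystander: low open sheet-metal tray 100 x 130 x 40 mm with cut plates in it; stands in the place the cradle does not have; origin under its middle.
Mind the look-alikes: they are no part of the job. What is shaped like the cradle but orange is not meant.

How it is judged:
On the way, in this order (a step that is already met when the one before it is completed fails the run):
1. the lid is raised (more than 0.6 rad) by the pedal (angle between lid's own z axis and vertical above 0.6 rad and value of joint pedal above 0.18 rad), for 0.2 s.
2. the pedal is back up and the lid closed, with the pipe rolled out to the end stops (angle between lid's own z axis and vertical below 0.08 rad and value of joint pedal below 0.025 rad and x of pipe in the frame of chute below -0.13 m), for 0.2 s.
At the end, for the whole second after the job is handed in: The pipe lies at rest in both V-blocks, along them within 0.08 rad, its centre within 6 mm of the seat across and in height (5 mm above) and within 20 mm along; the pedal is up (below 0.025 rad) and the lid closed (below 0.08 rad) (x of pipe in the frame of seat between -0.006 and 0.006 m and y of pipe in the frame of seat between -0.02 and 0.02 m and z of pipe in the frame of seat between -0.006 and 0.005 m and angle between the y axis of pipe and the y axis of seat, either way round below 0.08 rad and linear speed of pipe below 0.02 m/s and angle between lid's own z axis and vertical below 0.08 rad and value of joint pedal below 0.025 rad); the robot touches nothing.
It fails at once if the pedal springs back (rises faster than 0.4 rad/s) and the lid slams (velocity of joint pedal below -0.4 rad/s).
It fails at once if the robot touches the lid (contact force between any of the fingers, the arm and lid above 1 N).
It fails at once if the pipe is dropped into or onto the cradle (moving faster than 0.4 m/s there, not held) (distance between pipe and seat below 0.08 m and linear speed of pipe above 0.4 m/s and contact force between the fingers and pipe below 0.5 N).
It fails at once if a bystander (spray can, try square or scrap tray) is moved by more than 30 mm, or the can tipped (distance of any of spray_can, try_square, scrap_tray from where it was at the start of the episode above 0.03 m or angle between spray_can's own z axis and vertical above 0.3 rad).
It also fails if it takes over 72 s, if anything falls off the work surface, if the arm or the gripper's body presses on something with over 40 N, if the wrist force passes 120 N, or if a joint passes its speed limit or range.

ROBOT

A 7-joint arm with a two-finger parallel gripper is mounted at the origin on the work surface. World frame = base frame: x ahead of the robot, y to its left, z up, the work surface at z = 0. Lengths are in m, angles in rad, forces in N, time in s.
With the tool pointing down it reaches from about 0.4 to 0.9 m from the base axis. Payload 5.6 kg.
Tool frame: the origin (TCP) lies on the centre line of the jaws, within the pads' length; the fingertips stand 17 mm ahead of it and the grasp point (between the pads) lies 2 mm behind it (ctrl.nose_length is the distance from the TCP to the fingertips, in m); z points along the fingers, y is the line along which they close (so a half turn about z gives the same grasp; the last joint's range is limited). The gripper opens to 92 mm and grips with 3 to 60 N. Pads are 20 mm wide; open, the fingers measure 128 mm over their backs; the gripper's body (75 mm by 189 mm) begins 69 mm behind the grasp point.
Start: joints at [-1.27, 0.468, -0.012, 1.603, 0.006, 1.071, -0.056], TCP at [0.219, 0.612, 0.232] pointing down, gripper open.
Joint ranges: [-2.53, 2.53], [-0.31, 2.02], [-1.57, 1.55], [0.28, 2.44], [-1.29, 4.43], [0.15, 1.84], [-2.92, 2.92]. Speed limits (rad/s): [2.57, 2.57, 3.14, 3.14, 3.14, 3.14, 3.14].

INTERFACE

Orientations are given as a unit quaternion [x, y, z, w].
In Python, from cell import ctrl gives the robot as it stands.
- The arm moves only by the shell command python3 -m creep 'ROWS'. ROWS is text: rows parted by semicolons, each of 7 numbers parted by spaces: the turn, a rotation vector about the tool's x, y, z in degrees, then the shift along the tool's x, y, z in mm, then the finger opening in mm, from 0 to 91.9. A call has 1 to 20 rows; each row shifts and turns the commanded pose from where the row before left it, along the tool's axes as they then stand; what a row does not reach is not made up. A row lasts 1/10 s, in which the tool goes at most 50 mm and 8.59 degrees, less where a joint would pass 70% of its speed; a pose out of reach is approached as far as the arm can. A call with a gripper value outside its range is refused whole. The fingers move at their own pace and stop on an object; the grip force is fixed at half the most. Time passes only in rows, so rows that do not move let the fingers close. It gives the time, the measured TCP pose, the force, the opening and the grip force at its end, in the units of the state.
- ctrl.observe(): the state, without advancing time (a new reading comes with each control period).
- ctrl.read_camera(name): name is "side" or "top"; returns a dict with "image" (384x512x3 uint8, red, green, blue), "fx", "fy", "cx", "cy" (pixels), "rvec" (rotation vector, rad) and "tvec" (3), from world to camera coordinates, as OpenCV has them. Camera axes: x right, y down, z forward; pixel columns grow to the right and rows downward; lengths in m; the calibration is good to about 2 mm. A picture is of the moment at which its call begins. There is no depth.
- ctrl.sign_off(): hands the job in; it is judged then, once.
Trained networks look in a picture, given as the dict that the camera call returned (one of the last four; its "shot" number tells which), for a name from the list of things; names that differ only in an ending like _2 or _b are one class to them, and where a whole thing is asked for, a point or a joint stands for the part that bears it (a point fixed in the world has none). Each returns a list of dicts, best first, with "conf" (0 to 1); they miss things now and then, are a little off and sometimes report something else, mostly with a low value. They report only what shows in the picture. A call takes as long as a camera call. They do not tell look-alikes from the thing itself.
- ctrl.cut_out(thing, picture): "pixels" (384x512 bool, what is visible of it) and "bbox" ([left, top, width, height] as shares, 0 to 1, of the picture: columns of its width, rows of its height, round what is visible of it).
- ctrl.spot_point(thing, picture): "xy" ([column, row] as shares, 0 to 1, of the picture: columns of its width, rows of its height: a listed point, or the origin of a listed thing).
The state is a dict: "clock": time; "joints": joint angles; "qd": joint speeds; "effort": joint torques, N m; "eef_pos": TCP position; "eef_rot": TCP orientation; "wrist_force": force on the tool from outside, world axes, zero at the start; "torque": the same for the moment, N m; "finger_gap": finger opening in m; "grasp_force": force on a finger pad.
Only numpy, scipy, OpenCV 4.12 (cv2) and the standard library are available. Lean on these libraries where they do the work, as an engineer would, in place of code of your own. Each camera call takes 0.05 s, during which the arm holds its last target. There are 200 camera calls.

## Working session

There is one attempt and no reset: what is moved stays moved. The work goes in short steps, Python scripts to look and compute and a shell command to move; the robot and the scene stay as the last step left them, time stands still between calls to the robot, and variables do not carry over. Pictures are saved under pics/ and viewed, at most 13 in all, crops included, and the job is handed in when it is done.

```bash
ls; mkdir -p pics
cat > h.py <<'E'
import numpy as np, cv2
from cell import ctrl
from scipy.spatial.transform import Rotation as R
def ray(p,xy):
    K=np.array([[p['fx'],0,p['cx']],[0,p['fy'],p['cy']],[0,0,1]])
    Rm=cv2.Rodrigues(np.array(p['rvec'],float))[0]; t=np.array(p['tvec'],float).ravel()
    d=Rm.T@np.linalg.inv(K)@np.array([xy[0],xy[1],1.]); return -Rm.T@t, d/np.linalg.norm(d)
def at_z(p,xy,z):
    o,d=ray(p,xy); return o+d*(z-o[2])/d[2]
def tri(a,b):
    A=np.zeros((3,3));v=np.zeros(3)
    for o,d in (a,b):
        M=np.eye(3)-np.outer(d,d);A+=M;v+=M@o
    x=np.linalg.solve(A,v); return x,[np.linalg.norm((np.eye(3)-np.outer(d,d))@(x-o)) for o,d in (a,b)]
def proj(p,X):
    K=np.array([[p['fx'],0,p['cx']],[0,p['fy'],p['cy']],[0,0,1]])
    return cv2.projectPoints(np.array(X,float).reshape(-1,1,3),np.array(p['rvec'],float),np.array(p['tvec'],float),K,None)[0].reshape(-1,2)
def save(p,n): cv2.imwrite(f'pics/{n}.png',p['image'][:,:,::-1])
E
python3 - <<'E'
from h import *
P={n:ctrl.read_camera(n) for n in('side','top')}
for n in P: save(P[n],n+'0'); print(n,ray(P[n],(256,192)))
Z=dict(chute=0,runout=.047,guard_front=.137,pad=.06,cradle=0,seat=.061,spray_can=0,try_square=0,scrap_tray=0,lid=None)
for t,z in Z.items():
    r={}
    for n in P:
        L=ctrl.spot_point(t,P[n])
        for l in L[:3]:
            xy=np.array(l['xy'])*[512,384]; r.setdefault(n,xy)
            print(t,n,round(l['conf'],2),xy.round(),at_z(P[n],xy,z).round(3) if z is not None else '')
    if len(r)==2:
        x,e=tri(*[ray(P[n],r[n]) for n in r]); print('   tri',x.round(3),np.round(e,3))
s=ctrl.observe();print(s)
E
```

```text
pics
side (array([ 0.19768558, -0.86020724,  1.04763332]), array([ 0.29607805,  0.60095894, -0.74241911]))
top (array([ 0.29398834, -0.07634745,  1.72512298]), array([ 0.15604116, -0.02282737, -0.98748674]))
chute side 0.77 [263. 172.] [0.68  0.062 0.   ]
chute top 0.91 [209. 161.] [0.675 0.057 0.   ]
   tri [0.675 0.056 0.007] [0.002 0.002]
runout side 0.57 [226. 179.] [0.531 0.048 0.047]
runout top 0.9 [207. 201.] [0.523 0.055 0.047]
   tri [0.529 0.055 0.04 ] [0.005 0.005]
guard_front side 0.95 [269. 192.] [ 0.596 -0.14   0.137]
guard_front top 0.56 [263. 178.] [ 0.591 -0.134  0.137]
   tri [ 0.595 -0.136  0.132] [0.003 0.003]
pad side 0.92 [276. 201.] [ 0.631 -0.123  0.06 ]
pad top 0.83 [260. 171.] [ 0.633 -0.128  0.06 ]
   tri [ 0.63  -0.127  0.065] [0.002 0.002]
cradle side 0.88 [294. 357.] [ 0.459 -0.561  0.   ]
cradle side 0.69 [204. 328.] [ 0.278 -0.391  0.   ]
cradle side 0.63 [257. 297.] [ 0.446 -0.371  0.   ]
cradle top 0.83 [380. 226.] [ 0.456 -0.563 -0.   ]
cradle top 0.65 [330. 276.] [ 0.273 -0.385  0.   ]
cradle top 0.64 [324. 228.] [ 0.444 -0.363  0.   ]
   tri [ 0.4
[... 1026 characters left out ...]
 1.1, 'joints': array([-1.27001523,  0.46750153, -0.01160606,  1.60272104,  0.00595976,
        1.07141801, -0.05629432]), 'qd': array([ 0.00121564, -0.00045845,  0.00071835,  0.0002392 , -0.00019433,
       -0.00068549, -0.00062789]), 'effort': array([ 2.08807505e-04, -5.20425832e+01, -1.24689820e-02, -2.44061404e+01,
       -5.66837657e-02,  1.10064718e-02,  2.37012628e-06]), 'eef_pos': array([0.21910553, 0.61194599, 0.23158263]), 'eef_rot': array([ 1.71084470e-01,  9.85256365e-01, -6.73611046e-06,  4.81485722e-08]), 'wrist_force': array([ 0.05947306, -0.23438624,  0.60374776]), 'torque': array([-0.02687529, -0.0621037 ,  0.03329446]), 'grasp_force': 0.0, 'finger_gap': 0.09231667103968429}
```

View pics/top0.png

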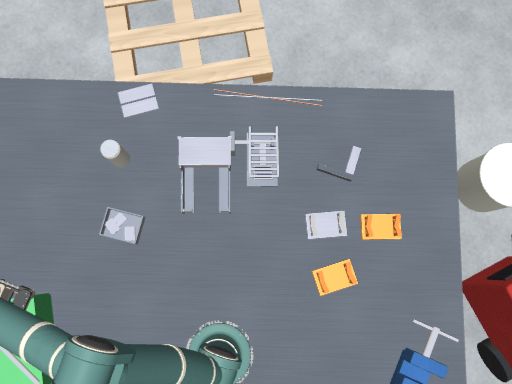

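View pics/side0.png

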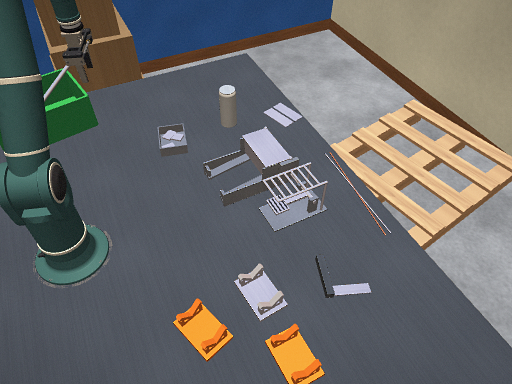

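The top picture shows the chute at (205,165), the pedal guard at (263,155) and the grey cradle at (326,224). The orange look-alikes are at (381,226) and (335,277). The side picture agrees: grey cradle at (261,290), guard at (295,190). Next I need the yaws.

```bash
cat >> h.py <<'E'
def rect(p,thing,z,near=None):
    for l in ctrl.cut_out(thing,p)[:3]:
        m=l['pixels'].astype(np.uint8); ys,xs=np.nonzero(m)
        W=np.array([at_z(p,(x,y),z)[:2] for x,y in zip(xs,ys)],np.float32)*1000
        (c,s,a)=cv2.minAreaRect(W); print(thing,round(l['conf'],2),np.round(c),np.round(s),round(a,1))
def go(pos,rot,step=40,deg=8):
    "plan: turn & shift in tool axes from the measured pose"
    s=ctrl.observe(); R0=R.from_quat(s['eef_rot']); rv=(R0.inv()*rot).as_rotvec(degrees=True)
    d=(np.array(pos)-s['eef_pos'])*1000
    print('turn',rv.round(1),'|',round(np.linalg.norm(rv)/deg,1),' shift in present axes',R0.inv().apply(d).round(1),' in final axes',rot.inv().apply(d).round(1),'rows',round(np.linalg.norm(d)/step,1))
def tool(yaw=0,lean=0):
    "tool y along world y turned by yaw(deg), leaning: tool z tips toward +x"
    return R.from_euler('z',yaw,degrees=True)*R.from_matrix([[-1,0,0],[0,1,0],[0,0,-1]])*R.from_euler('y',-lean,degrees=True)
E
python3 - <<'E'
from h import *
p=ctrl.read_camera('top')
rect(p,'lid',.119); rect(p,'cradle',.03); rect(p,'chute',.05)
img=p['image'][110:300,160:420]; 
cv2.imwrite('pics/crop.png',cv2.resize(img,None,fx=3,fy=3,interpolation=2)[:,:,::-1])
E
```

```text
lid 0.6 [683.  65.] [108. 174.] 1.6
cradle 0.95 [ 452. -557.] [ 89. 143.] 3.5
cradle 0.93 [ 454. -361.] [ 93. 143.] 6.1
cradle 0.74 [ 272. -394.] [ 91. 140.] 19.9
chute 0.73 [630. -22.] [293. 360.] 5.5
```

View pics/crop.png

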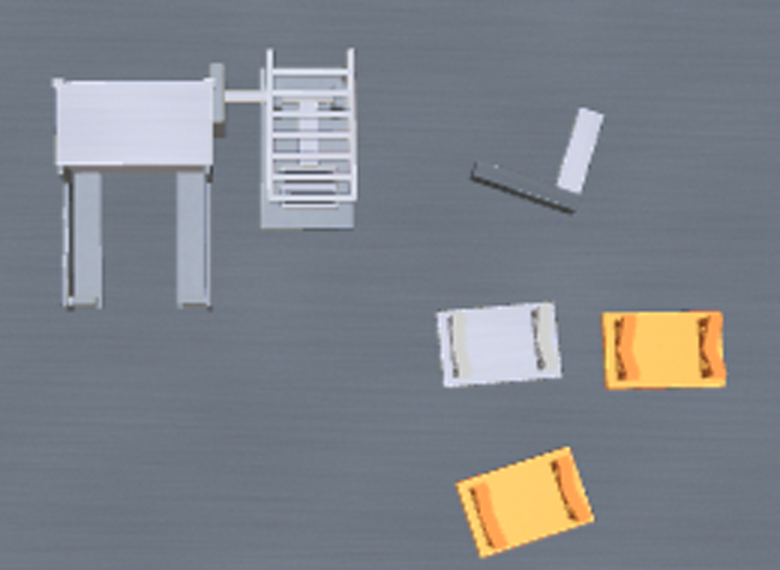

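Run:
```python
from h import *
go([.543,-.135,.19],tool(2,42),45)
go([.543,-.135,.19],tool(2,0),45)
```

```text
turn [ -8.  -41.5 -20.7] | 5.9  shift in present axes [-556.7 -594.    41.6]  in final axes [-193.3 -757.8  230. ] rows 18.1
turn [ -0.    0.  -21.7] | 2.7  shift in present axes [-556.7 -594.    41.6]  in final axes [-297.6 -757.8   41.6] rows 18.1
```

```bash
python3 -m creep '0 0 -7.2 0 0 0 0; 0 0 -7.2 0 0 0 0; 0 0 -7.2 0 0 0 0; 0 0 0 -17 -44 2 0; 0 0 0 -17 -44 2 0; 0 0 0 -17 -44 2 0; 0 0 0 -17 -44 2 0; 0 0 0 -17 -44 2 0; 0 0 0 -17 -44 2 0; 0 0 0 -17 -44 2 0; 0 0 0 -17 -44 2 0; 0 0 0 -17 -44 2 0; 0 0 0 -17 -44 2 0; 0 0 0 -17 -44 2 0; 0 0 0 -17 -44 2 0; 0 0 0 -17 -44 2 0; 0 0 0 -17 -44 2 0; 0 0 0 -17 -44 2 0; 0 0 0 -17 -44 2 0; 0 0 0 -17 -44 2 0'
python3 - <<'E'
from h import *
go([.543,-.135,.166],tool(2,42),45)
E
```

```text
clock: 3.3
eef_pos: [0.5334, -0.1278, 0.1978]
eef_rot: [-0.017, 1.0, 0.0, 0.0]
wrist_force: [0.4, 0.6, 0.1]
finger_gap: 0.0009
grasp_force: 0.0
turn [ -0.  -42.   -0.1] | 5.2  shift in present axes [-9.3 -7.5 31.8]  in final axes [14.4 -7.5 29.9] rows 0.8
```

```bash
python3 -m creep '0 -7 0 0 0 0 0; 0 -7 0 0 0 0 0; 0 -7 0 0 0 0 0; 0 -7 0 0 0 0 0; 0 -7 0 0 0 0 0; 0 -7 0 0 0 0 0; 0 0 0 14 -7.5 30 0; 0 0 0 0 0 0 0; 0 0 0 0 0 0 0'
python3 - <<'E'
from h import *
go([.610,-.135,.0916],tool(2,42),45)
s=ctrl.observe();print(s['joints'].round(2))
P={}
for n in('side','top'):
    P[n]=ctrl.read_camera(n)
for t,z in (('guard_front',.137),('pad',.06)):
    r={}
    for n in P:
        for l in ctrl.spot_point(t,P[n])[:1]:
            xy=np.array(l['xy'])*[512,384]; r[n]=xy; print(t,n,round(l['conf'],2),at_z(P[n],xy,z).round(3))
p=P['side']; tip=s['eef_pos']+.017*R.from_quat(s['eef_rot']).apply([0,0,1]); print(proj(p,tip))
cv2.imwrite('pics/crop2.png',cv2.resize(p['image'][130:250,190:350],None,fx=5,fy=5,interpolation=2)[:,:,::-1])
E
```

```text
clock: 4.2
eef_pos: [0.541, -0.1276, 0.1698]
eef_rot: [-0.02, 0.958, 0.016, 0.287]
wrist_force: [0.8, -0.2, -0.1]
finger_gap: 0.0007
grasp_force: 0.0
turn [ 1.4 -8.6 -0.1] | 1.1  shift in present axes [-14.3 -12.2 102.9]  in final axes [  1.3  -9.8 104.1] rows 2.3
[ 0.5   0.24 -0.24  2.27 -1.04  0.16  2.89]
guard_front side 0.69 [ 0.601 -0.141  0.137]
guard_front top 0.71 [ 0.598 -0.125  0.137]
pad side 0.8 [ 0.632 -0.127  0.06 ]
pad top 0.5 [ 0.641 -0.131  0.06 ]
[[253.39161485 189.76637811]]
```

View pics/crop2.png

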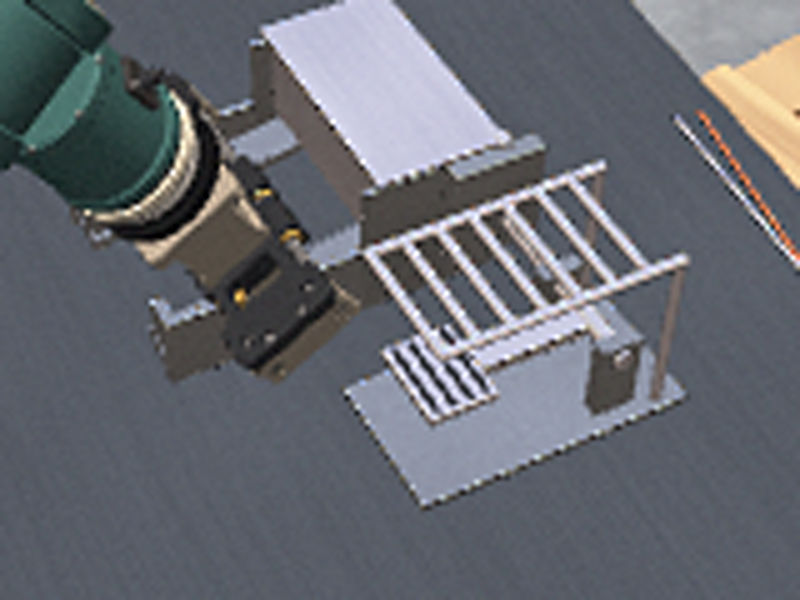

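```bash
python3 -m creep '0 0 0 -5 -1.5 15 0; 0 0 0 -5 -1.5 15 0; 0 0 0 0 0 15 0;0 -3 0 0 0 0 0; 0 -3 0 0 0 0 0; 0 0 0 0 0 0 0'
python3 - <<'E'
from h import *
go([.610,-.132,.0916],tool(2,40),45)
s=ctrl.observe();print(s['joints'].round(2))
E
```

```text
clock: 5.1
eef_pos: [0.5844, -0.1367, 0.1766]
eef_rot: [-0.021, 0.951, 0.027, 0.308]
wrist_force: [-0.6, -0.6, 0.2]
finger_gap: 0.0005
grasp_force: 0.0
turn [ 2.5 -4.  -0.4] | 0.6  shift in present axes [29. -0. 84.]  in final axes [34.9  3.8 81.7] rows 2.0
[ 0.62  0.31 -0.36  2.19 -1.05  0.15  2.92]
```

```bash
cat > kin.py <<'E'
import numpy as np, itertools
from scipy.spatial.transform import Rotation as R
from scipy.optimize import least_squares
S0=None
def fk(q,L,S):
    h,a,b,c=L[:4]
    r=R.identity(); p=np.array([0,0,h])
    ax='zyzyzyz'; q=np.array(q)*np.array(S)
    seg=[0,0,a,0,b,0,c]
    for i in range(7):
        r=r*R.from_euler(ax[i],q[i]); p=p+r.apply([0,0,seg[i]])
    return p,r
E
python3 - <<'E'
from kin import *
from cell import ctrl
s=ctrl.observe()
D=[([-1.27001523,.46750153,-.01160606,1.60272104,.00595976,1.07141801,-.05629432],[.21910553,.61194599,.23158263],[1.71084470e-01,9.85256365e-01,0,0]),
(s['joints'],s['eef_pos'],s['eef_rot']),
([0.5,.24,-.24,2.27,-1.04,.16,2.89],[.541,-.1276,.1698],[-.02,.958,.016,.287])]
best=[]
for sg in itertools.product([1,-1],repeat=4):
    S=[sg[0],1,sg[1],1,sg[2],1,sg[3]]
    def f(L):
        o=[]
        for k,(q,p,e) in enumerate(D):
            P,r=fk(q,L,S); r=r*R.from_euler('z',L[4]); w=1 if k<2 else .1
            o+=list(w*(P-p)*10)+list(w*(r.inv()*R.from_quat(e)).as_rotvec())
        return o
    for z in(0,1.57,3.1,-1.57):
        s_=least_squares(f,[.3,.4,.4,.2,z]); best.append((s_.cost,S,s_.x.round(4).tolist()))
best.sort(key=lambda b:b[0])
for b in best[:3]:print(b)
print(s['joints'],s['eef_pos'])
E
```

```text
(np.float64(0.06835564564956802), [-1, 1, -1, 1, -1, 1, -1], [0.1559, 0.6202, 0.4278, 0.2802, 1.5708])
(np.float64(0.06835564564956811), [-1, 1, -1, 1, -1, 1, -1], [0.1559, 0.6202, 0.4278, 0.2802, 1.5708])
(np.float64(0.06835564564956811), [-1, 1, -1, 1, -1, 1, -1], [0.1559, 0.6202, 0.4278, 0.2802, 1.5708])
[ 0.61508879  0.31059256 -0.36295293  2.19163923 -1.04885102  0.14866172
  2.92096319] [ 0.58436885 -0.13672863  0.17655714]
```

```bash
cat > kin.py <<'E'
import numpy as np, itertools
from scipy.spatial.transform import Rotation as R
from scipy.optimize import least_squares
S=[-1,1,-1,1,-1,1,-1]
def fk(q,L):
    "L: h,a,b,c, elbow x, forearm x, wrist x, tool yaw"
    h,a,b,c,ex,fx,wx,ty=L
    r=R.identity(); p=np.array([0,0,h]); q=np.array(q)*np.array(S)
    seg=[[0,0,0],[0,0,0],[ex,0,a],[0,0,0],[fx,0,b],[wx,0,0],[0,0,c]]
    for i in range(7):
        r=r*R.from_euler('zyzyzyz'[i],q[i]); p=p+r.apply(seg[i])
    return p,r*R.from_euler('z',ty)
E
python3 - <<'E'
from kin import *
from cell import ctrl
s=ctrl.observe()
D=[([-1.27001523,.46750153,-.01160606,1.60272104,.00595976,1.07141801,-.05629432],[.21910553,.61194599,.23158263],[1.71084470e-01,9.85256365e-01,0,0]),
(s['joints'],s['eef_pos'],s['eef_rot']),
([0.5,.24,-.24,2.27,-1.04,.16,2.89],[.541,-.1276,.1698],[-.02,.958,.016,.287])]
for k,(q,p,e) in enumerate(D):
    P,r=fk(q,[0.1559, 0.6202, 0.4278, 0.2802,0,0,0,0]); print(P-p,(r.inv()*R.from_quat(e)).as_rotvec())
E
```

```text
[-0.0297856   0.01513303 -0.00710176] [-1.22951086e-05 -8.52702765e-06  1.57079633e+00]
[-0.00356921  0.01157556  0.0069279 ] [0.00000000e+00 9.24860800e-17 1.57079633e+00]
[-0.00553996  0.01977856  0.01240053] [-0.00594703  0.002801    1.57124335]
```

```bash
cat > log.py <<'E'
from cell import ctrl
import json
s=ctrl.observe(); json.dump([list(map(float,s[k])) for k in('joints','eef_pos','eef_rot')],open('log.jsonl','a')); open('log.jsonl','a').write('\n')
print(s['joints'].round(3))
E
python3 log.py; python3 -m creep '0 7 0 0 0 -20 0;0 7 0 0 0 -20 0;0 7 0 0 0 -10 0;0 0 0 0 0 0 0'; python3 log.py; python3 -m creep '0 0 -8 0 0 0 0;0 0 -8 0 0 0 0;0 0 -8 0 0 0 0;0 0 0 0 0 0 0'; python3 log.py;  python3 -m creep '0 7 0 0 20 0 0;0 7 0 0 20 0 0;0 0 0 0 0 0 0'; python3 log.py
python3 - <<'E'
from kin import *
import json
D=[([-1.27001523,.46750153,-.01160606,1.60272104,.00595976,1.07141801,-.05629432],[.21910553,.61194599,.23158263])]
D+=[json.loads(l)[:2] for l in open('log.jsonl')]
f=lambda L:np.ravel([fk(q,[*L,np.pi/2])[0]-p for q,p in D])
s=least_squares(f,[.16,.6,.4,.28,0,0,0]);print(s.x.round(4),np.abs(s.fun).max())
E
```

```text
[ 0.615  0.311 -0.363  2.192 -1.049  0.149  2.921]
clock: 5.5
eef_pos: [0.5782, -0.1295, 0.1951]
eef_rot: [-0.037, 0.976, 0.033, 0.21]
wrist_force: [1.2, 1.3, 0.2]
finger_gap: 0.0006
grasp_force: 0.0
[ 0.098  0.261  0.188  2.087 -0.545  0.467  2.365]
clock: 5.9
eef_pos: [0.5743, -0.1305, 0.1918]
eef_rot: [-0.236, 0.948, -0.009, 0.212]
wrist_force: [0.9, -0.5, -0.2]
finger_gap: 0.0004
grasp_force: 0.0
[ 0.192  0.263  0.085  2.089 -0.5    0.454  2.744]
clock: 6.2
eef_pos: [0.5609, -0.0912, 0.1877]
eef_rot: [-0.238, 0.965, -0.031, 0.107]
wrist_force: [0.7, 1.2, -1.0]
finger_gap: 0.0006
grasp_force: 0.0
[-0.105  0.28   0.252  2.028 -0.151  0.625  2.298]
[ 0.4382  0.3764  0.4871  0.3068 -0.012   0.0087 -0.0621] 0.034183405001396105
```

```bash
cat > cone.py <<'E'
from kin import *
from cell import ctrl
import sys
c=.28
def forearm(q):
    r=R.identity()
    for i in range(4): r=r*R.from_euler('zyzyzyz'[i],q[i]*S[i])
    return r
def full(F,j5,j6,j7): return F*R.from_euler('z',-j5)*R.from_euler('y',j6)*R.from_euler('z',np.pi/2-j7)
q=ctrl.observe()['joints']; F=forearm(q); d=F.apply([0,0,1]); print('forearm lean',np.degrees(np.arccos(-d[2])),'az',np.degrees(np.arctan2(d[1],d[0])))
j5e,j6e,n=map(float,sys.argv[1:4]); n=int(n); k=q[4]+q[6]; prev=full(F,*q[4:7])
for t in np.linspace(0,1,n+1)[1:]:
    j5=q[4]+t*(j5e-q[4]); j6=q[5]+min(1,3*t)*(j6e-q[5]); cur=full(F,j5,j6,k-j5)
    rel=prev.inv()*cur; sh=1000*c*(rel.apply([0,0,1])-[0,0,1]); print(rel.as_rotvec(degrees=True).round(1),sh.round(0)); prev=cur
E
python3 cone.py 3.3 .45 16
```

```text
forearm lean 48.38384303028148 az -11.423100752300156
[6.8 2.6 2.2] [ 13. -33.  -2.]
[6.9 0.9 2. ] [  5. -34.  -2.]
[ 6.6 -0.6  1.8] [ -3. -32.  -2.]
[ 6.  -2.   1.6] [-10. -29.  -2.]
[ 5.1 -3.2  1.4] [-15. -25.  -2.]
[ 4.6 -3.   1.3] [-14. -23.  -1.]
[ 4.2 -3.4  1.2] [-16. -21.  -1.]
[ 3.4 -4.2  1.2] [-20. -17.  -1.]
[ 2.4 -4.8  1.2] [-23. -12.  -1.]
[ 1.3 -5.2  1.2] [-25.  -7.  -1.]
[ 0.2 -5.4  1.2] [-26.  -1.  -1.]
[-1.  -5.3  1.2] [-26.   4.  -1.]
[-2.1 -4.9  1.2] [-24.  10.  -1.]
[-3.1 -4.4  1.2] [-22.  15.  -1.]
[-4.  -3.6  1.2] [-18.  19.  -1.]
[-4.6 -2.7  1.2] [-13.  23.  -1.]
```

```bash
python3 -m creep '0 0 0 0 0 -40 0; 6.8 2.6 2.2 13 -33 -2 0; 6.9 .9 2 5 -34 -2 0; 6.6 -.6 1.8 -3 -32 -2 0; 6 -2 1.6 -10 -29 -2 0; 5.1 -3.2 1.4 -15 -25 -2 0; 4.6 -3 1.3 -14 -23 -1 0'; python3 log.py; python3 cone.py 3.3 .45 10
```

```text
clock: 6.9
eef_pos: [0.623, -0.2405, 0.3025]
eef_rot: [-0.124, 0.915, -0.315, 0.221]
wrist_force: [-0.2, -0.6, 0.2]
finger_gap: 0.0002
grasp_force: 0.0
[-0.512  0.227  0.697  2.069  0.932  0.418  1.187]
forearm lean 51.918370787832195 az -16.407145972541493
[ 5.1 -2.2  1.2] [-10. -25.  -1.]
[ 4.6 -3.4  1.2] [-16. -22.  -1.]
[ 3.7 -4.5  1.3] [-22. -18.  -1.]
[ 2.2 -5.4  1.3] [-26. -11.  -1.]
[ 0.7 -5.8  1.3] [-28.  -4.  -1.]
[-0.7 -5.9  1.3] [-29.   3.  -1.]
[-2.  -5.5  1.3] [-27.  10.  -1.]
[-3.3 -4.9  1.3] [-24.  16.  -1.]
[-4.3 -4.   1.3] [-20.  21.  -1.]
[-5.1 -2.9  1.3] [-14.  25.  -1.]
```

```bash
python3 -m creep '5.1 -2.2 1.2 -10 -25 -1 0; 4.6 -3.4 1.2 -16 -22 -1 0; 3.7 -4.5 1.3 -22 -18 -1 0; 2.2 -5.4 1.3 -26 -11 -1 0; .7 -5.8 1.3 -28 -4 -1 0'; python3 log.py; python3 -m creep '-.7 -5.9 1.3 -29 3 -1 0; -2 -5.5 1.3 -27 10 -1 0; -3.3 -4.9 1.3 -24 16 -1 0; -4.3 -4 1.3 -20 21 -1 0; 0 0 0 0 0 0 0'; python3 log.py
python3 - <<'E'
from h import *
go([.53,-.133,.19],tool(2,48))
E
```

```text
clock: 7.4
eef_pos: [0.6856, -0.2581, 0.383]
eef_rot: [-0.107, 0.832, -0.397, 0.372]
wrist_force: [0.5, -0.9, 0.2]
finger_gap: 0.0005
grasp_force: 0.0
[-0.665  0.266  0.887  2.103  1.991  0.376  0.092]
clock: 7.9
eef_pos: [0.7434, -0.1753, 0.407]
eef_rot: [-0.171, 0.794, -0.287, 0.507]
wrist_force: [-0.6, -0.7, -0.6]
finger_gap: 0.0002
grasp_force: 0.0
[-0.273  0.212  0.443  2.093  2.865  0.388 -0.718]
turn [-24.2  15.8  31. ] | 5.3  shift in present axes [ 220.7  165.5 -135.4]  in final axes [303.   49.8 -12.2] rows 7.7
```

```bash
python3 -m creep '-4 2.6 5.2 0 0 0 0;-4 2.6 5.2 0 0 0 0;-4 2.6 5.2 0 0 0 0;-4 2.6 5.2 0 0 0 0;-4 2.6 5.2 0 0 0 0;-4 2.6 5.2 0 0 0 0; 0 0 0 0 0 0 0'; python3 log.py
python3 - <<'E'
from h import *
go([.53,-.133,.20],tool(2,48))
E
```

```text
clock: 8.6
eef_pos: [0.744, -0.1923, 0.3885]
eef_rot: [-0.094, 0.866, -0.184, 0.456]
wrist_force: [-0.0, -1.0, -0.6]
finger_gap: 0.0002
grasp_force: 0.0
[ 0.475  0.236 -0.344  1.939  1.899  0.166  0.156]
turn [-16.5   7.1  17.3] | 3.1  shift in present axes [244.  129.2 -93.1]  in final axes [281.8  66.8 -31.3] rows 7.3
```

```bash
python3 -m creep '0 -5 0 20 10 -10 0;0 -5 0 30 16 -12 0;0 0 0 30 16 -12 0;0 0 0 30 16 -12 0; 0 0 0 30 16 -12 0;0 0 0 30 16 -12 0;0 0 0 0 0 0 0'; python3 log.py; python3 cone.py 3.3 .4 8;python3 - <<'E'
from h import *
go([.53,-.133,.20],tool(2,48))
E
```

```text
clock: 9.3
eef_pos: [0.615, -0.1675, 0.2633]
eef_rot: [-0.099, 0.857, -0.191, 0.467]
wrist_force: [0.3, -0.4, -0.2]
finger_gap: 0.0002
grasp_force: 0.0
[ 0.861  0.312 -0.762  2.324  2.681  0.548 -0.55 ]
forearm lean 35.612589104240605 az 10.526089110074489
[-3.9 -0.1  0.6] [-0. 19. -1.]
[-3.7  0.4  0.5] [ 2. 18. -1.]
[-2.8  0.1  0.4] [ 0. 14. -0.]
[-1.3 -1.2  0.3] [-6.  6. -0.]
[-1.3 -1.1  0.3] [-5.  7. -0.]
[-1.4 -1.   0.3] [-5.  7. -0.]
[-1.5 -0.9  0.3] [-4.  7. -0.]
[-1.6 -0.7  0.3] [-4.  8. -0.]
turn [-17.1   8.6  18.2] | 3.3  shift in present axes [ 82.5  57.1 -48.5]  in final axes [103.   37.5 -19.9] rows 2.8
```

```bash
python3 -m creep '-4.2 2.1 4.5 0 0 0 0;-4.2 2.1 4.5 0 0 0 0;-4.2 2.1 4.5 0 0 0 0;-4.2 2.1 4.5 0 0 0 0;0 0 0 0 0 0 0'; python3 log.py
python3 - <<'E'
from h import *
go([.552,-.131,.144],tool(2,48))
from kin import *
import json
D=[([-1.27001523,.46750153,-.01160606,1.60272104,.00595976,1.07141801,-.05629432],[.21910553,.61194599,.23158263])]
D+=[json.loads(l)[:2] for l in open('log.jsonl')]
A=[];b=[]
for q,p in D:
    r=R.identity(); row=[np.eye(3)]
    for i in range(7):
        r=r*R.from_euler('zyzyzyz'[i],q[i]*S[i]); row.append(r.as_matrix())
    A.append(np.hstack(row)); b.append(p)
A=np.vstack(A);b=np.hstack(b);lam=1e-3
x=np.linalg.solve(A.T@A+lam**2*np.eye(A.shape[1]),A.T@b)
print(x.reshape(-1,3).round(3),np.abs(A@x-b).max()); np.save('off.npy',x)
E
```

```text
clock: 9.8
eef_pos: [0.6211, -0.1735, 0.2672]
eef_rot: [-0.028, 0.903, -0.041, 0.426]
wrist_force: [0.1, 0.2, -0.9]
finger_gap: 0.0006
grasp_force: 0.0
[ 1.236  0.384 -1.056  2.18   2.41   0.148 -0.368]
turn [-4.5  2.4  3.5] | 0.8  shift in present axes [134.8  55.5  22.7]  in final axes [136.8  44.9  32.2] rows 3.7
[[-0.     0.     0.153]
 [ 0.    -0.014  0.153]
 [-0.    -0.014  0.26 ]
 [ 0.    -0.002  0.26 ]
 [-0.    -0.002  0.236]
 [-0.    -0.     0.236]
 [ 0.    -0.     0.156]
 [-0.    -0.     0.156]] 9.990772030232797e-07
```

```bash
cat >> kin.py <<'E'
OFF=np.load('off.npy').reshape(-1,3)
LO=np.array([-2.53,-.31,-1.57,.28,-1.29,.15,-2.92]);HI=np.array([2.53,2.02,1.55,2.44,4.43,1.84,2.92])
def FK(q):
    p=OFF[0].copy(); r=R.identity()
    for i in range(7):
        r=r*R.from_euler('zyzyzyz'[i],q[i]*S[i]); p=p+r.apply(OFF[i+1])
    return p,r*R.from_euler('z',np.pi/2)
def err(q,p,r):
    P,r_=FK(q); return np.r_[(p-P)*3,(r_*1).as_matrix()@np.zeros(3)+ (r*r_.inv()).as_rotvec()]
def ik(q0,p,r,mar=.03):
    q0=np.clip(q0,LO+mar+1e-3,HI-mar-1e-3)
    s=least_squares(lambda q:np.r_[err(q,p,r)*30,(q-q0)*.01],q0,bounds=(LO+mar,HI-mar)); return s.x,np.abs(err(s.x,p,r)).max()
E
cat > feas.py <<'E'
from h import *
from kin import *
import kin
rng=np.random.default_rng(0)
for lean in (34,38,42,48,54):
  for flip in (0,180):
    sols=[]
    for nm,zc in(('hov',.079),('press',.041)):
      rot=kin.R.from_quat((tool(1.5,lean)*R.from_euler('z',flip,degrees=True)).as_quat())
      zt=rot.apply([0,0,1]); tcp=np.array([.623,-.131,zc])-.017*zt
      for j5 in(-1,.5,2,4):
       for j1 in (-.6,.2,1.):
        q0=np.array([j1,.4,.2-j1,2.1,j5,.3,np.clip(1.87-j5-np.radians(flip)*1,-2.8,2.8)])
        q,e=ik(q0,tcp,rot)
        if e<2e-3: sols.append((nm,tuple(q.round(2))))
    print(lean,flip)
    for s in sorted(set(sols))[:14]: print('  ',s[0],*[float(v) for v in s[1]])
E
python3 feas.py
```

```text
Traceback (most recent call last):
  File "feas.py", line 14, in <module>
    q,e=ik(q0,tcp,rot)
        ~~^^^^^^^^^^^^
  File "kin.py", line 24, in ik
    s=least_squares(lambda q:np.r_[err(q,p,r)*30,(q-q0)*.01],q0,bounds=(LO+mar,HI-mar)); return s.x,np.abs(err(s.x,p,r)).max()
  File "kin.py", line 24, in <lambda>
    s=least_squares(lambda q:np.r_[err(q,p,r)*30,(q-q0)*.01],q0,bounds=(LO+mar,HI-mar)); return s.x,np.abs(err(s.x,p,r)).max()
                                   ~~~^^^^^^^
  File "kin.py", line 21, in err
    P,r_=FK(q); return np.r_[(p-P)*3,(r_*1).as_matrix()@np.zeros(3)+ (r*r_.inv()).as_rotvec()]
                                      ~~^~
TypeError: Argument 'other' has incorrect type (expected scipy.spatial.transform._rotation.Rotation, got int)
```

```bash
sed -i 's/(r_\*1).as_matrix()@np.zeros(3)+ //' kin.py; time python3 feas.py
```

```text
34 0
   hov -0.3 0.55 0.65 2.21 4.39 0.46 -2.72
   hov 0.2 0.47 0.03 2.18 4.18 0.18 -2.4
   hov 0.78 0.58 -0.67 2.15 1.97 0.18 -0.02
   hov 0.8 0.59 -0.69 2.15 1.94 0.19 0.01
   hov 0.83 0.61 -0.73 2.15 1.91 0.21 0.06
   hov 0.92 0.66 -0.85 2.14 1.84 0.29 0.17
   hov 1.06 0.78 -1.05 2.13 1.79 0.45 0.3
   press -0.25 0.63 0.59 2.22 4.21 0.49 -2.56
   press 0.17 0.55 0.07 2.19 3.91 0.25 -2.13
   press 0.31 0.56 -0.1 2.18 3.66 0.19 -1.84
   press 0.36 0.56 -0.16 2.18 3.55 0.18 -1.72
   press 0.74 0.66 -0.61 2.16 2.33 0.22 -0.37
   press 0.87 0.72 -0.78 2.15 2.11 0.31 -0.08
   press 0.91 0.75 -0.83 2.15 2.07 0.34 -0.01
34 180
   hov 1.0 0.73 -0.96 2.14 1.8 0.37 -2.89
   hov 1.06 0.78 -1.05 2.13 1.79 0.45 -2.84
   press 1.09 0.94 -1.1 2.14 1.94 0.57 -2.89
   press 1.09 0.95 -1.11 2.14 1.94 0.58 -2.88
38 0
   hov -0.28 0.56 0.63 2.26 4.16 0.51 -2.5
   hov 0.17 0.48 0.09 2.23 3.89 0.29 -2.1
   hov 0.37 0.49 -0.15 2.22 3.62 0.22 -1.78
   hov 0.77 0.58 -0.62 2.19 2.6 0.21 -0.65
   hov 0.85 0.62 -0.72 2.19 2.41 0.25 -0.42
   hov 0.96 0.69 -0.88 2.18 2.19 0.33 -0.14
   hov 1.02 0.74 -0.96 2.18 
[... 1982 characters left out ...]
ov 0.56 0.62 -0.32 2.34 3.38 0.7 -1.41
   hov 1.05 0.85 -0.89 2.31 2.98 0.65 -0.73
   hov 1.2 1.03 -1.1 2.31 2.78 0.7 -0.36
   hov 1.3 1.23 -1.27 2.3 2.61 0.8 -0.03
   hov 1.33 1.35 -1.35 2.3 2.55 0.87 0.13
   hov 1.36 1.46 -1.42 2.3 2.51 0.93 0.26
   press -0.26 0.83 0.63 2.38 3.64 1.06 -2.09
   press 0.14 0.7 0.16 2.35 3.53 0.89 -1.73
   press 0.36 0.7 -0.09 2.34 3.45 0.83 -1.54
   press 0.55 0.72 -0.3 2.33 3.37 0.78 -1.37
   press 0.99 0.92 -0.81 2.3 3.06 0.72 -0.76
54 180
   hov 1.36 1.45 -1.42 2.3 2.51 0.93 -2.89
   hov 1.36 1.46 -1.42 2.3 2.51 0.93 -2.88
   press 1.35 1.53 -1.36 2.29 2.61 0.94 -2.89
   press 1.36 1.56 -1.38 2.29 2.6 0.96 -2.85
real	0m13.425s
user	0m13.836s
sys	0m0.078s
```

```bash
python3 -m creep '0 0 0 30 12 5 0;0 0 0 30 12 5 0;0 0 0 30 12 5 0;-2 0 1.5 20 5 5 0;-2 2 2 15 4 5 0;0 0 0 0 0 0 0'; python3 log.py
python3 - <<'E'
from h import *
go([.552,-.131,.144],tool(2,46))
E
```

```text
clock: 10.4
eef_pos: [0.559, -0.1375, 0.1491]
eef_rot: [-0.018, 0.913, 0.005, 0.408]
wrist_force: [0.8, -0.1, 0.3]
finger_gap: 0.0006
grasp_force: 0.0
[ 1.289  0.694 -1.138  2.357  2.599  0.426 -0.415]
turn [-0.2  2.2  0.3] | 0.3  shift in present axes [ 8.3  6.8 -1.7]  in final axes [ 8.3  6.8 -1.4] rows 0.3
```

Run:
```python
from h import *
s=ctrl.observe(); print(R.from_quat(s['eef_rot']).apply([0,0,1]))
go([.609,-.133,.092],R.from_quat(s['eef_rot']))
```

```text
[ 0.74507153  0.0229946  -0.66658808]
turn [0. 0. 0.] | 0.0  shift in present axes [ 9.1  3.1 75.4]  in final axes [ 9.1  3.1 75.4] rows 1.9
```

```bash
python3 -m creep '0 0 0 4 1 18 0;0 0 0 4 1 18 0;0 0 0 1 1 18 0;0 0 0 0 0 18 0;0 0 0 0 0 2 0;0 0 0 0 0 0 0;0 0 0 0 0 0 0'; python3 log.py
python3 - <<'E'
from h import *
s=ctrl.observe();r=R.from_quat(s['eef_rot']); print('tip',s['eef_pos']+r.apply([0,0,.017]))
p=ctrl.read_camera('side'); print(proj(p,s['eef_pos']+r.apply([-0.0,0,.017])))
for t in('pad','guard_front'):
    for l in ctrl.spot_point(t,p)[:1]: print(t,l['conf'],np.array(l['xy'])*[512,384],at_z(p,np.array(l['xy'])*[512,384],.06 if t=='pad' else .137))
cv2.imwrite('pics/crop3.png',cv2.resize(p['image'][140:230,220:340],None,fx=6,fy=6,interpolation=2)[:,:,::-1])
E
```

```text
clock: 11.1
eef_pos: [0.6088, -0.1338, 0.0961]
eef_rot: [-0.018, 0.912, 0.003, 0.41]
wrist_force: [0.5, 0.3, 0.0]
finger_gap: 0.0003
grasp_force: 0.0
[ 1.132  0.863 -1.036  2.272  2.636  0.546 -0.378]
tip [ 0.62148866 -0.1334183   0.08486428]
[[274.82466037 199.22118708]]
pad 0.71 [277.504 203.904] [ 0.63099896 -0.13574621  0.06      ]
guard_front 0.59 [261.0176 173.9136] [ 0.60807777 -0.06131626  0.137     ]
```

View pics/crop3.png

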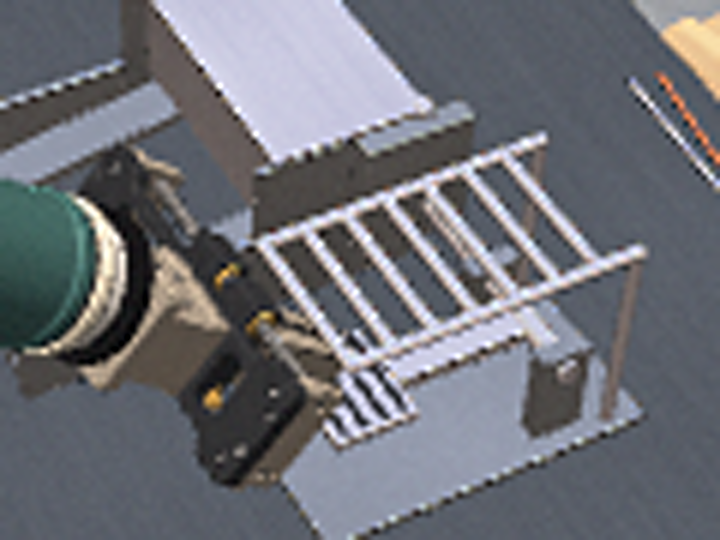

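```bash
python3 -m creep '0 0 0 3 0 2.7 0;0 0 0 3 0 2.7 0;0 0 0 3 0 2.7 0;0 0 0 3 0 2.7 0;0 0 0 3 0 2.7 0;0 0 0 3 0 2.7 0;0 0 0 0 0 0 0'; python3 -m creep '0 0 0 2.2 0 2 0;0 0 0 2.2 0 2 0;0 0 0 2.2 0 2 0;0 0 0 0 0 0 0'
```

```text
clock: 11.95
eef_pos: [0.6091, -0.1344, 0.071]
eef_rot: [-0.017, 0.912, 0.003, 0.41]
wrist_force: [-2.9, -0.6, 3.9]
finger_gap: 0.0004
grasp_force: 1.9
clock: 12.35
eef_pos: [0.6096, -0.1344, 0.0628]
eef_rot: [-0.018, 0.912, 0.003, 0.41]
wrist_force: [-4.6, -0.7, 7.8]
finger_gap: 0.0005
grasp_force: 4.4
```

```bash
python3 -m creep '0 0 0 2.2 0 2 0;0 0 0 2.2 0 2 0;0 0 0 2.2 0 2 0;0 0 0 0 0 0 0'; python3 -m creep '0 0 0 2.2 0 2 0;0 0 0 1 0 1 0;0 0 0 0 0 0 0'; python3 -c "
from h import *
p=ctrl.read_camera('side');cv2.imwrite('pics/crop4.png',cv2.resize(p['image'][110:230,190:350],None,fx=5,fy=5,interpolation=2)[:,:,::-1])"
```

```text
clock: 12.75
eef_pos: [0.6104, -0.1344, 0.0545]
eef_rot: [-0.018, 0.911, 0.003, 0.411]
wrist_force: [-2.6, 0.3, 9.8]
finger_gap: 0.0003
grasp_force: 4.4
clock: 13.05
eef_pos: [0.611, -0.1344, 0.0508]
eef_rot: [-0.018, 0.911, 0.003, 0.412]
wrist_force: [-2.5, 0.3, 9.6]
finger_gap: 0.0001
grasp_force: 5.2
```

View pics/crop4.png

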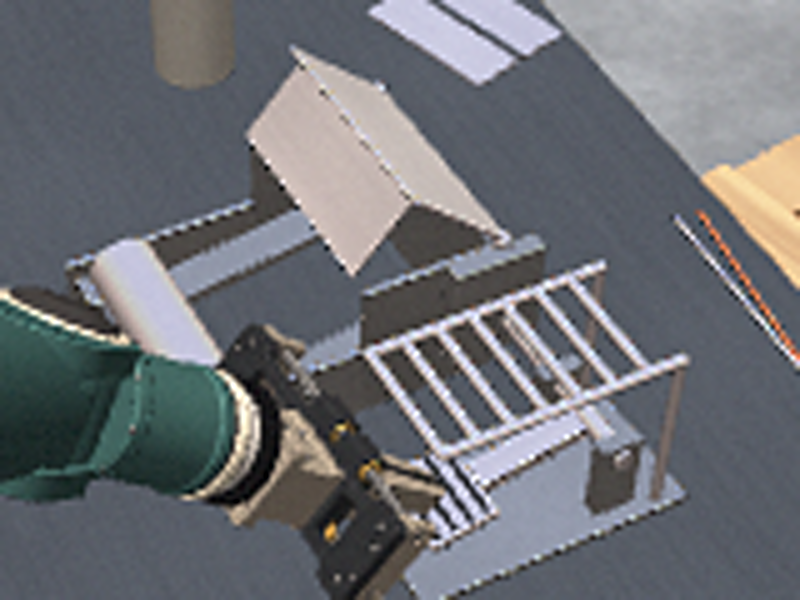

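The lid is up and the pipe lies in the run-out (crop 155,300). I'll press to the stop, then ease back.

```bash
python3 -m creep '0 0 0 1.1 0 1 0;0 0 0 1.1 0 1 0;0 0 0 1.1 0 1 0;0 0 0 0 0 0 0;0 0 0 0 0 0 0;0 0 0 0 0 0 0'
```

```text
clock: 13.7
eef_pos: [0.6114, -0.1342, 0.0492]
eef_rot: [-0.02, 0.91, 0.001, 0.414]
wrist_force: [-18.2, -3.5, 31.8]
finger_gap: 0.0003
grasp_force: 17.3
```

```bash
python3 -m creep '0 0 0 -1.1 0 -1 0;0 0 0 -1.1 0 -1 0;0 0 0 -1.1 0 -1 0;0 0 0 -1.1 0 -1 0;0 0 0 -1.1 0 -1 0;0 0 0 -1.1 0 -1 0;0 0 0 -1.1 0 -1 0;0 0 0 -1.1 0 -1 0;0 0 0 -1.1 0 -1 0;0 0 0 -1.1 0 -1 0;0 0 0 -1.1 0 -1 0;0 0 0 -1.1 0 -1 0;0 0 0 -1.1 0 -1 0;0 0 0 -1.1 0 -1 0;0 0 0 -1.1 0 -1 0;0 0 0 -1.1 0 -1 0;0 0 0 -1.1 0 -1 0;0 0 0 -1.1 0 -1 0'; python3 -m creep '0 0 0 -1.1 0 -1 0;0 0 0 -1.1 0 -1 0;0 0 0 -1.1 0 -1 0;0 0 0 -1.1 0 -1 0;0 0 0 -1.1 0 -1 0'
```

```text
clock: 15.5
eef_pos: [0.6094, -0.1344, 0.072]
eef_rot: [-0.018, 0.912, 0.003, 0.41]
wrist_force: [-4.3, -0.8, 7.9]
finger_gap: 0.0008
grasp_force: 4.0
clock: 16.0
eef_pos: [0.6092, -0.1344, 0.079]
eef_rot: [-0.018, 0.912, 0.003, 0.41]
wrist_force: [-0.3, 0.4, 0.8]
finger_gap: 0.0004
grasp_force: 0.2
```

```bash
python3 -m creep '0 0 0 -1.5 0 -1.3 0;0 0 0 -1.5 0 -1.3 0;0 0 0 -1.5 0 -1.3 0;0 0 0 -3 0 -10 0;0 0 0 -3 0 -20 0;0 0 0 -3 0 -20 0;0 0 0 -15 0 -25 0;0 0 0 -25 0 -30 0;0 0 0 -30 0 -30 0;0 0 0 -30 0 -30 0;0 0 0 0 0 0 0'; python3 log.py
python3 - <<'E'
from h import *
P={n:ctrl.read_camera(n) for n in('side','top')}
for t,z in(('pipe',.047),('runout',.047),('seat',.061),('lid',None)):
    r={}
    for n in P:
        for l in ctrl.spot_point(t,P[n])[:3]:
            xy=np.array(l['xy'])*[512,384]; r.setdefault(n,xy); print(t,n,round(l['conf'],2),xy.round(),at_z(P[n],xy,z or .119).round(3))
    if len(r)==2: x,e=tri(*[ray(P[n],r[n]) for n in r]); print('  tri',x.round(3),np.round(e,3))
rect(P['top'],'pipe',.06); rect(P['side'],'pipe',.06)
save(P['side'],'side5'); save(P['top'],'top5')
E
```

```text
clock: 17.1
eef_pos: [0.56, -0.1384, 0.2471]
eef_rot: [-0.016, 0.912, -0.003, 0.409]
wrist_force: [0.8, -0.2, -0.3]
finger_gap: 0.0004
grasp_force: 0.0
[ 1.475  0.426 -1.312  2.298  2.234  0.168 -0.211]
pipe side 0.85 [226. 178.] [0.531 0.05  0.047]
pipe top 0.95 [203. 202.] [0.52  0.069 0.047]
  tri [0.53  0.069 0.027] [0.008 0.008]
runout side 0.97 [225. 178.] [0.532 0.054 0.047]
runout top 0.84 [208. 200.] [0.528 0.052 0.047]
  tri [0.529 0.052 0.049] [0.002 0.002]
seat side 0.86 [199. 321.] [ 0.269 -0.395  0.061]
seat side 0.85 [261. 281.] [ 0.461 -0.359  0.061]
seat side 0.82 [295. 348.] [ 0.454 -0.56   0.061]
seat top 0.72 [327. 221.] [ 0.462 -0.362  0.061]
seat top 0.72 [383. 226.] [ 0.449 -0.556  0.061]
seat top 0.66 [334. 278.] [ 0.267 -0.387  0.061]
  tri [ 0.368 -0.371  0.028] [0.097 0.097]
lid side 0.66 [275. 143.] [0.727 0.068 0.119]
lid top 0.69 [205. 139.] [0.727 0.065 0.119]
  tri [0.726 0.065 0.122] [0. 0.]
pipe 0.66 [521.  61.] [ 49. 152.] 1.5
pipe 0.75 [521.  44.] [ 51. 127.] 2.2
```

View pics/side5.png

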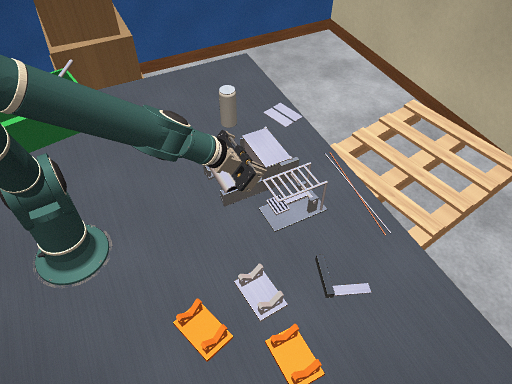

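```bash
cat > plan.py <<'E'
from h import *
from kin import *
def path(qg,n,show=True):
    s=ctrl.observe(); q=s['joints']; prev=FK(q); print('fk err',np.abs(prev[0]-s['eef_pos']).max())
    for t in np.linspace(0,1,n+1)[1:]:
        cur=FK(q+t*(qg-q)); rel=prev[1].inv()*cur[1]; rv=rel.as_rotvec(degrees=True)
        # shift in mid axes
        sh=prev[1].inv().apply(cur[0]-prev[0])*1000
        sh2=cur[1].inv().apply(cur[0]-prev[0])*1000
        print(*rv.round(1),*((sh+sh2)/2).round(0),'  |',cur[0].round(3),round(np.linalg.norm(rv),1)); prev=cur
def goal(pos,rot,j5s=(0,),n=1):
    out=[]
    for j1 in(-.6,0,.5):
        for j5 in j5s:
            for j7 in(-1.5,0,1.5):
                q,e=ik(np.array([j1,.4,-.5*j1,1.6,j5,.9,j7]),pos,rot,.08)
                if e<2e-3: out.append(q)
    return out
E
python3 - <<'E'
from plan import *
q=ctrl.observe()['joints']
# tool down, tool y along -+world x, tilted 10 deg back (body toward -x)
for sg in(1,-1):
    rot=R.from_euler('z',1.8,degrees=True)*R.from_euler('y',-10,degrees=True)*R.from_matrix(np.array([[0,sg,0],[sg,0,0],[0,0,-1.]]))
    print(sg,rot.apply([0,0,1]))
    g=goal(np.array([.525,.058,.25]),rot)
    for a in sorted(set(tuple(x.round(2)) for x in g),key=lambda a:np.abs(np.array(a)-q).max())[:4]: print([float(v) for v in a])
p=ctrl.read_camera('top'); print('lid front',[at_z(p,xy,.119).round(3) for xy in((179,165),(231,165))])
E
```

```text
1 [ 0.17356249  0.00545442 -0.98480775]
[0.41, 0.22, -0.67, 1.97, 0.24, 0.84, -0.35]
[0.2, 0.19, -0.44, 1.98, 0.15, 0.82, -0.28]
[0.05, 0.17, -0.26, 1.99, 0.1, 0.82, -0.24]
[0.05, 0.17, -0.27, 1.99, 0.1, 0.82, -0.24]
-1 [ 0.17356249  0.00545442 -0.98480775]
[-1.28, 0.33, 1.33, 2.06, -0.44, 0.87, -2.84]
[-1.33, 0.45, 1.47, 2.06, -0.6, 0.93, -2.69]
[0.43, 0.23, -0.7, 1.97, 0.25, 0.84, 2.78]
[0.26, 0.2, -0.5, 1.98, 0.17, 0.83, 2.84]
lid front [array([0.633, 0.149, 0.119]), array([ 0.638, -0.027,  0.119])]
```

Run:
```python
from plan import *
path(np.array([.41,.22,-.67,1.97,.24,.84,-.35]),20)
```

```text
fk err 1.1585678197922888e-06
1.9 0.4 4.7 -6.0 -5.0 6.0   | [ 0.569 -0.142  0.245] 5.1
2.0 0.5 4.7 -5.0 -3.0 6.0   | [ 0.576 -0.146  0.245] 5.1
2.0 0.6 4.6 -4.0 -2.0 5.0   | [ 0.582 -0.15   0.245] 5.1
2.0 0.7 4.6 -3.0 -1.0 4.0   | [ 0.587 -0.152  0.244] 5.1
2.0 0.7 4.5 -2.0 -0.0 3.0   | [ 0.59  -0.153  0.243] 5.0
2.0 0.8 4.5 -0.0 1.0 2.0   | [ 0.592 -0.153  0.242] 5.0
2.0 0.9 4.5 1.0 2.0 1.0   | [ 0.593 -0.152  0.24 ] 5.0
2.0 1.0 4.4 3.0 2.0 0.0   | [ 0.593 -0.148  0.239] 4.9
1.9 1.1 4.4 5.0 3.0 -1.0   | [ 0.591 -0.143  0.237] 4.9
1.9 1.2 4.3 7.0 3.0 -2.0   | [ 0.589 -0.136  0.236] 4.9
1.9 1.4 4.3 9.0 3.0 -3.0   | [ 0.585 -0.127  0.235] 4.9
1.8 1.5 4.2 11.0 3.0 -4.0   | [ 0.581 -0.116  0.234] 4.8
1.8 1.7 4.1 13.0 3.0 -5.0   | [ 0.576 -0.102  0.234] 4.8
1.8 1.9 4.0 16.0 2.0 -6.0   | [ 0.57  -0.086  0.234] 4.8
1.8 2.0 3.9 18.0 1.0 -7.0   | [ 0.564 -0.068  0.234] 4.8
1.8 2.2 3.8 20.0 0.0 -7.0   | [ 0.557 -0.048  0.235] 4.8
1.8 2.4 3.7 22.0 -1.0 -8.0   | [ 0.55  -0.025  0.238] 4.7
1.8 2.6 3.5 25.0 -2.0 -8.0   | [ 0.542 -0.001  0.241] 4.7
1.9 2.8 3.3 27.0 -4.0 -8.0   | [0.534 0.026 0.246] 4.8
1.9 3.0 3.1 29.0 -6.0 -8.0   | [0.525 0.055 0.252] 4.8
```

```bash
python3 -m creep '2 .4 4.7 -6 -5 0 50;2 .5 4.7 -5 -3 0 91;2 .6 4.6 -4 -2 3 91;2 .7 4.6 -3 -1 4 91;2 .7 4.5 -2 0 3 91;2 .8 4.5 0 1 2 91;2 .9 4.5 1 2 1 91;2 1 4.4 3 2 0 91;2 1.1 4.4 5 3 -1 91;2 1.2 4.3 7 3 -2 91'
python3 - <<'E'
from plan import *
print(ctrl.observe()['joints'].round(2))
path(np.array([.41,.22,-.67,1.97,.24,.84,-.35]),8)
E
```

```text
clock: 18.75
eef_pos: [0.577, -0.1326, 0.2454]
eef_rot: [0.405, 0.86, 0.006, 0.31]
wrist_force: [-0.2, -0.4, 0.2]
finger_gap: 0.0783
grasp_force: 0.0
[ 1.02  0.31 -1.08  2.15  1.21  0.52 -0.26]
fk err 7.048093725314786e-07
2.3 2.0 5.3 12.0 4.0 -2.0   | [ 0.573 -0.121  0.242] 6.1
2.3 2.1 5.2 15.0 4.0 -4.0   | [ 0.569 -0.106  0.239] 6.0
2.2 2.4 5.0 18.0 4.0 -5.0   | [ 0.563 -0.087  0.238] 6.0
2.2 2.6 4.9 22.0 3.0 -6.0   | [ 0.557 -0.065  0.237] 5.9
2.2 2.8 4.7 25.0 1.0 -8.0   | [ 0.55  -0.04   0.238] 5.9
2.2 3.1 4.5 28.0 -0.0 -8.0   | [ 0.542 -0.011  0.241] 5.9
2.2 3.4 4.3 32.0 -2.0 -9.0   | [0.534 0.02  0.245] 5.9
2.3 3.6 4.0 35.0 -5.0 -9.0   | [0.525 0.055 0.252] 5.9
```

```bash
python3 -m creep '2.3 2 5.3 12 4 -2 91;2.3 2.1 5.2 15 4 -4 91;2.2 2.4 5 18 4 -5 91;2.2 2.6 4.9 22 3 -6 91;2.2 2.8 4.7 25 1 -8 91;2.2 3.1 4.5 28 0 -8 91;2.2 3.4 4.3 32 -2 -9 91;2.3 3.6 4 35 -5 -9 91;0 0 0 0 0 0 91'
python3 - <<'E'
from plan import *
print(ctrl.observe()['joints'].round(2))
rot=R.from_euler('z',1.8,degrees=True)*R.from_euler('y',-10,degrees=True)*R.from_matrix(np.array([[0,1,0],[1,0,0],[0,0,-1.]]))
z=rot.apply([0,0,1])
go(np.array([.525,.058,.13]),rot); go(np.array([.525,.058,.047])+.001*z,rot)
P={n:ctrl.read_camera(n) for n in('top','side')}
for n in P:
    for l in ctrl.spot_point('pipe',P[n])[:1]: print(n,l['conf'],at_z(P[n],np.array(l['xy'])*[512,384],.047))
cv2.imwrite('pics/c6.png',np.hstack([cv2.resize(P[n]['image'][a:a+120,b:b+120],None,fx=3.3,fy=3.3,interpolation=2)[:,:,::-1] for n,a,b in(('top',120,150),('side',100,170))]))
E
```

```text
clock: 19.65
eef_pos: [0.5193, 0.056, 0.2456]
eef_rot: [0.691, 0.717, 0.062, 0.063]
wrist_force: [1.2, -0.5, -0.4]
finger_gap: 0.0912
grasp_force: 0.0
[ 0.83  0.41 -1.22  1.97  0.56  0.92 -0.62]
turn [0.1 0.2 0.4] | 0.1  shift in present axes [  2.2 -14.6 114.9]  in final axes [  1.8 -14.4 114.9] rows 2.9
turn [0.1 0.2 0.4] | 0.1  shift in present axes [  2.5 -29.3 197.6]  in final axes [  1.8 -28.8 197.6] rows 5.0
top 0.46 [0.50641094 0.05537333 0.047     ]
side 0.94 [0.52927381 0.06116782 0.047     ]
```

View pics/c6.png

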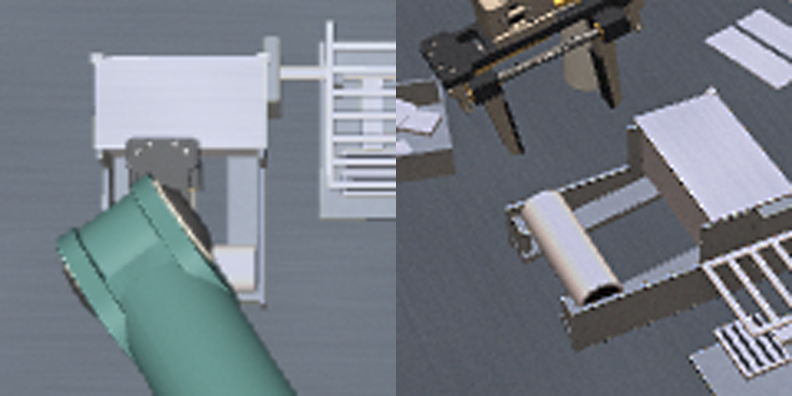

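The lid is closed, and the pipe lies against the end stops with the open fingers above it. Descending.

```bash
python3 -m creep '0 0 0 .5 -4 30 91;0 0 0 .5 -4 30 91;0 0 0 .5 -4 30 91;0 0 0 .5 -4 25 91;0 0 0 .5 -4 25 91;0 0 0 0 -4 20 91;0 0 0 0 -4 20 91;0 0 0 0 0 17 91; 0 0 0 0 0 0 91;0 0 0 0 0 0 91'; python3 -c "
from h import *
print(ctrl.observe()['joints'].round(2))"
```

```text
clock: 20.85
eef_pos: [0.5258, 0.0537, 0.0458]
eef_rot: [0.692, 0.716, 0.061, 0.063]
wrist_force: [-0.3, -0.5, 0.2]
finger_gap: 0.0911
grasp_force: 0.0
[ 0.48  0.66 -0.82  2.11  1.    0.6  -1.01]
```

Grip.

```bash
python3 -m creep '0 0 0 0 0 0 40;0 0 0 0 0 0 40;0 0 0 0 0 0 40;0 0 0 0 0 0 40;0 0 0 0 0 0 40;0 0 0 0 0 0 40;0 0 0 0 0 0 40;0 0 0 0 0 0 40;0 0 0 0 0 0 40;0 0 0 0 0 0 40'
```

```text
clock: 21.85
eef_pos: [0.5254, 0.054, 0.0457]
eef_rot: [0.692, 0.717, 0.06, 0.063]
wrist_force: [-5.7, -0.8, 5.7]
finger_gap: 0.0496
grasp_force: 30.0
```

```bash
python3 -m creep '0 0 0 0 1 -5 40;0 0 0 0 2 -10 40;0 0 0 0 4 -20 40;0 0 0 0 4 -25 40;0 0 0 0 4 -25 40;0 0 0 0 4 -25 40;0 0 0 0 4 -25 40;0 0 0 0 4 -25 40;0 0 0 0 0 0 40'
python3 - <<'E'
from plan import *
s=ctrl.observe(); q=s['joints']; print(q.round(2))
P={n:ctrl.read_camera(n) for n in('side','top')}
r0=R.from_quat(s['eef_rot']); g=s['eef_pos']-.002*r0.apply([0,0,1]); print('grasp pt',g.round(4),'pipe axis',r0.apply([1,0,0]).round(3))
o=[]
for n in P:
    ls=ctrl.spot_point('pipe',P[n])[:1]
    for l in ls: print(n,l['conf'],at_z(P[n],np.array(l['xy'])*[512,384],g[2]).round(4))
rect(P['side'],'pipe',g[2]+.01)
for n in P:
    for t,z in(('seat',.061),('cradle',0)):
        for l in ctrl.spot_point(t,P[n])[:4]:
            w=at_z(P[n],np.array(l['xy'])*[512,384],z)
            if abs(w[0]-.455)<.05 and abs(w[1]+.36)<.05: print(n,t,round(l['conf'],2),w.round(4))
# cradle base plate outline, top view
for n in P:
  for l in ctrl.cut_out('cradle',P[n])[:4]:
    ys,xs=np.nonzero(l['pixels']); W=np.array([at_z(P[n],(x,y),.012)[:2] for x,y in zip(xs,ys)],np.float32)*1000
    c,sz,a=cv2.minAreaRect(W)
    if abs(c[1]+360)<50 and abs(c[0]-455)<60: print(n,'rect',np.round(c),np.round(sz),a)
save(P['side'],'side7')
im=P['top']['image'][195:255,290:370]; cv2.imwrite('pics/c7.png',np.hstack([cv2.resize(x,(400,300),interpolation=2) for x in(im,P['side']['image'][250:325,215:315])])[:,:,::-1])
E
```

```text
clock: 22.75
eef_pos: [0.5265, 0.0559, 0.2113]
eef_rot: [0.692, 0.716, 0.063, 0.066]
wrist_force: [0.5, 0.1, -4.9]
finger_gap: 0.0493
grasp_force: 30.0
[ 0.75  0.45 -1.14  2.    0.63  0.86 -0.68]
grasp pt [0.5261 0.0559 0.2133] pipe axis [-0.034  0.999 -0.007]
side 0.67 [0.5261 0.0532 0.2133]
pipe 0.75 [526.  47.] [186.  55.] 88.5
side seat 0.62 [ 0.4606 -0.3632  0.061 ]
side cradle 0.87 [ 0.4504 -0.3757  0.    ]
top seat 0.72 [ 0.4589 -0.3561  0.061 ]
top cradle 0.83 [ 0.4469 -0.3598  0.    ]
side rect [ 457. -363.] [ 99. 155.] 6.171095848083496
top rect [ 455. -368.] [ 90. 136.] 5.059552192687988
```

View pics/c7.png

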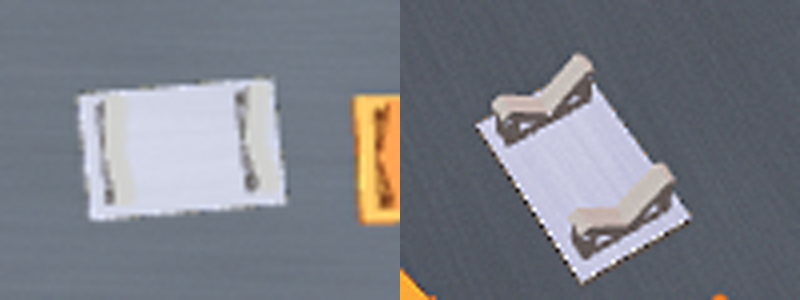

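Run:
```python
from plan import *
P={n:ctrl.read_camera(n) for n in('side','top')}
C=np.array([(80,95),(273,78),(287,203),(92,218)])/5+[290,195]-.4
W=np.array([at_z(P['top'],c,.012) for c in C])*1000; print(W[:,:2].round(1),W.mean(0).round(1)); 
for a,b in((1,0),(2,3)): d=W[b]-W[a]; print('len',np.linalg.norm(d),'yaw',np.degrees(np.arctan2(-d[0],d[1])))
for a,b in((0,3),(1,2)): d=W[a]-W[b]; print('len',np.linalg.norm(d),'yaw',np.degrees(np.arctan2(d[1],d[0])))
C=np.array([(478-400,122),(690-400,215),(582-400,283)])/4+[215,250]-.4
V=np.array([at_z(P['side'],c,.012) for c in C])*1000; print(V[:,:2].round(1),'centre',((V[0]+V[1])/2).round(1))
d=V[0]-V[2];print(np.linalg.norm(d),'yaw',np.degrees(np.arctan2(-d[0],d[1]))); d=V[1]-V[2]; print(np.linalg.norm(d),np.degrees(np.arctan2(d[1],d[0])))
q=ctrl.observe()['joints']
rot=R.from_euler('z',5.5,degrees=True)*R.from_euler('y',-10,degrees=True)*R.from_matrix(np.array([[0,1,0],[1,0,0],[0,0,-1.]]))
for z in(.2,.06):
    g=goal(np.array([.457,-.363,z]),rot)
    for a in sorted(set(tuple(x.round(2)) for x in g),key=lambda a:np.abs(np.array(a)-q).max())[:3]: print([float(v) for v in a])
go([.457,-.363,.2],rot)
```

```text
[[ 491.3 -294.3]
 [ 506.9 -432.4]
 [ 418.  -441.7]
 [ 404.1 -303.3]] [ 455.1 -367.9   12. ]
len 138.91615173063772 yaw 6.4590775689110265
len 139.09268663930536 yaw 5.739769342614511
len 87.69044671418636 yaw 5.879149868075186
len 89.43503414620668 yaw 5.996540499178895
[[ 406.7 -300.4]
 [ 509.  -428.4]
 [ 420.6 -440.7]] centre [ 457.8 -364.4   12. ]
140.95435355186535 yaw 5.64159077608174
89.25501937433594 7.895434810527273
[1.26, 0.45, -0.73, 1.86, 0.25, 0.82, 0.53]
[0.93, 0.36, -0.31, 1.88, -0.01, 0.79, 0.75]
[0.92, 0.36, -0.29, 1.88, -0.02, 0.79, 0.76]
[1.24, 0.68, -0.72, 1.94, 0.57, 0.6, 0.29]
[1.13, 0.63, -0.58, 1.94, 0.41, 0.55, 0.43]
[0.98, 0.58, -0.38, 1.95, 0.18, 0.52, 0.62]
turn [ 0.   1.  -3.4] | 0.4  shift in present axes [-415.7  -82.4   -3.9]  in final axes [-409.9 -106.9  -10.9] rows 10.6
```

```bash
python3 -m creep '0 .3 -1 -20 -4 0 40;0 .3 -1 -30 -6 0 40;0 .3 -1 -35 -8 0 40;0 .1 -.9 -35 -9 0 40;0 0 0 -35 -9 0 40;0 0 0 -35 -9 0 40;0 0 0 -35 -9 0 40;0 0 0 -35 -9 0 40;0 0 0 -35 -9 0 40;0 0 0 -35 -9 0 40;0 0 0 -35 -9 0 40;0 0 0 -35 -9 0 40;0 0 0 -15 -4 0 40;0 0 0 0 0 0 40;0 0 0 0 0 0 40'
python3 - <<'E'
from plan import *
s=ctrl.observe(); print(s['joints'].round(2))
rot=R.from_euler('z',6,degrees=True)*R.from_euler('y',-10,degrees=True)*R.from_matrix(np.array([[0,1,0],[1,0,0],[0,0,-1.]]))
for z in(.1,.061): go(np.array([.457,-.365,z])+.002*rot.apply([0,0,1]),rot)
r0=R.from_quat(s['eef_rot']); g=s['eef_pos']-.002*r0.apply([0,0,1]);print('grasp',g,r0.apply([1,0,0]))
P={n:ctrl.read_camera(n) for n in('side','top')}
for n in P:
    for l in ctrl.spot_point('pipe',P[n])[:1]: print(n,l['conf'],at_z(P[n],np.array(l['xy'])*[512,384],g[2]).round(4))
    for l in ctrl.spot_point('seat',P[n])[:4]:
            w=at_z(P[n],np.array(l['xy'])*[512,384],.061)
            if abs(w[0]-.455)<.05 and abs(w[1]+.36)<.05: print(n,'seat',round(l['conf'],2),w.round(4))
E
```

```text
clock: 24.9
eef_pos: [0.4623, -0.3663, 0.1907]
eef_rot: [0.666, 0.74, 0.065, 0.059]
wrist_force: [0.8, -0.7, -4.6]
finger_gap: 0.0493
grasp_force: 30.0
[ 1.52  0.69 -1.18  1.84  0.67  0.94  0.21]
turn [0.1 0.  0. ] | 0.0  shift in present axes [  1.9 -20.9  90.4]  in final axes [  1.9 -20.8  90.5] rows 2.3
turn [0.1 0.  0. ] | 0.0  shift in present axes [  1.9 -27.7 128.8]  in final axes [  1.9 -27.5 128.9] rows 3.3
grasp [ 0.46190982 -0.36634786  0.19270167] [-1.04916226e-01  9.94480985e-01 -3.94649257e-04]
side 0.76 [ 0.4683 -0.3563  0.1927]
side seat 0.57 [ 0.4571 -0.3622  0.061 ]
top 0.68 [ 0.4347 -0.3355  0.1927]
top seat 0.85 [ 0.4578 -0.3574  0.061 ]
```

```bash
python3 -m creep '0 0 0 1 -5 20 40;0 0 0 1 -5 25 40;0 0 0 0 -5 25 40;0 0 0 0 -5 20 40;0 0 0 0 -3 10 40;0 0 0 0 0 0 40;0 0 0 0 0 0 40'
python3 - <<'E'
from plan import *
s=ctrl.observe(); print(s['joints'].round(2))
rot=R.from_euler('z',6,degrees=True)*R.from_euler('y',-10,degrees=True)*R.from_matrix(np.array([[0,1,0],[1,0,0],[0,0,-1.]]))
go(np.array([.457,-.365,.061])+.002*rot.apply([0,0,1]),rot)
P={n:ctrl.read_camera(n) for n in('side',)}
p=P['side'];cv2.imwrite('pics/c8.png',cv2.resize(p['image'][220:340,190:350],None,fx=5,fy=5,interpolation=2)[:,:,::-1])
E
```

```text
clock: 25.9
eef_pos: [0.4576, -0.3662, 0.0893]
eef_rot: [0.666, 0.74, 0.065, 0.06]
wrist_force: [0.4, -0.1, -5.1]
finger_gap: 0.0493
grasp_force: 30.0
[ 1.44  0.78 -1.03  1.91  0.81  0.77  0.12]
turn [0.1 0.1 0. ] | 0.0  shift in present axes [ 1.4 -5.4 29.8]  in final axes [ 1.3 -5.3 29.8] rows 0.8
```

View pics/c8.png

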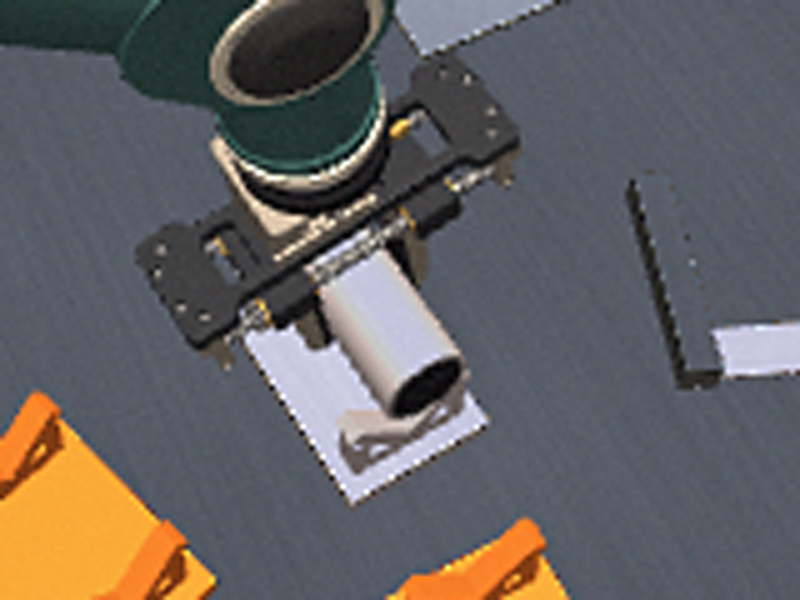

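```bash
python3 -c "
from h import *
p=ctrl.read_camera('side'); print(at_z(p,(430/5+190,385/5+220),.091))"; python3 -m creep '0 0 0 .4 -1.5 6 40;0 0 0 .4 -1.3 6 40;0 0 0 .4 -1 5 40;0 0 0 0 -.7 4 40;0 0 0 0 0 0 40;0 0 0 0 0 0 40'; python3 -m creep '0 0 0 0 -.4 2 40;0 0 0 0 -.4 2 40;0 0 0 0 0 0 40;0 0 0 0 0 0 40'
```

```text
[ 0.46801663 -0.43372216  0.091     ]
clock: 26.6
eef_pos: [0.456, -0.365, 0.0668]
eef_rot: [0.667, 0.74, 0.065, 0.059]
wrist_force: [0.6, -0.3, -4.0]
finger_gap: 0.0492
grasp_force: 30.0
clock: 27.0
eef_pos: [0.4558, -0.3652, 0.0628]
eef_rot: [0.667, 0.74, 0.065, 0.059]
wrist_force: [0.2, 0.1, -5.6]
finger_gap: 0.0494
grasp_force: 30.0
```

```bash
python3 -m creep '0 0 0 -4 0 0 40;0 0 0 0 -.2 1 40;0 0 0 0 -.2 1 40;0 0 0 0 0 0 40;0 0 0 0 0 0 40'; python3 -m creep '0 0 0 0 -.2 1 40;0 0 0 0 0 0 40;0 0 0 0 0 0 40'; python3 -m creep '0 0 0 0 -.2 1 40;0 0 0 0 0 0 40;0 0 0 0 0 0 40'
```

```text
clock: 27.5
eef_pos: [0.4563, -0.3695, 0.061]
eef_rot: [0.667, 0.74, 0.065, 0.06]
wrist_force: [-0.7, -1.0, -3.3]
finger_gap: 0.049
grasp_force: 30.0
clock: 27.8
eef_pos: [0.4564, -0.3696, 0.0608]
eef_rot: [0.667, 0.74, 0.064, 0.06]
wrist_force: [-3.6, -0.6, 5.0]
finger_gap: 0.0494
grasp_force: 30.0
clock: 28.1
eef_pos: [0.4564, -0.3696, 0.0607]
eef_rot: [0.667, 0.74, 0.064, 0.06]
wrist_force: [-7.2, 1.1, 13.7]
finger_gap: 0.0492
grasp_force: 30.0
```

```bash
python3 -m creep '0 0 0 0 -1 0 40;0 0 0 0 0 0 40;0 0 0 0 0 0 40'; python3 -m creep '0 0 0 0 0 0 51;0 0 0 0 0 0 53;0 0 0 0 0 0 56;0 0 0 0 0 0 60;0 0 0 0 0 0 70;0 0 0 0 0 0 80;0 0 0 0 0 0 90;0 0 0 0 0 0 91;0 0 0 0 0 0 91;0 0 0 0 0 0 91'
```

```text
clock: 28.4
eef_pos: [0.4563, -0.3696, 0.0607]
eef_rot: [0.666, 0.74, 0.065, 0.061]
wrist_force: [-4.6, 1.0, 10.4]
finger_gap: 0.0493
grasp_force: 30.0
clock: 29.4
eef_pos: [0.4551, -0.3692, 0.0586]
eef_rot: [0.667, 0.74, 0.065, 0.059]
wrist_force: [-0.0, 0.2, -0.8]
finger_gap: 0.091
grasp_force: 0.0
```

```bash
python3 -m creep '0 0 0 0 0 -8 91;0 0 0 0 0 -12 91;0 0 0 0 0 -20 91;0 0 0 0 0 -25 91;0 0 0 0 0 -30 91;0 0 0 0 0 -30 91;0 0 0 0 0 -30 91;0 0 0 0 0 -20 91;0 0 0 0 0 0 91;0 0 0 0 0 0 91'
python3 - <<'E'
from plan import *
P={n:ctrl.read_camera(n) for n in('side','top')}
for t,z in(('pipe',.061),('lid',.119)):
  for n in P:
    for l in ctrl.spot_point(t,P[n])[:1]: print(t,n,round(l['conf'],2),at_z(P[n],np.array(l['xy'])*[512,384],z).round(4))
p=P['side'];cv2.imwrite('pics/c9.png',cv2.resize(p['image'][120:340,190:350],None,fx=2.7,fy=2.7,interpolation=2)[:,:,::-1])
E
```

```text
clock: 30.4
eef_pos: [0.4243, -0.3724, 0.2311]
eef_rot: [0.667, 0.74, 0.064, 0.06]
wrist_force: [0.8, -0.3, -0.2]
finger_gap: 0.0914
grasp_force: 0.0
pipe side 0.95 [ 0.458  -0.3707  0.061 ]
pipe top 0.77 [ 0.4402 -0.3591  0.061 ]
lid side 0.72 [0.7321 0.0649 0.119 ]
lid top 0.68 [0.7284 0.0722 0.119 ]
```

View pics/c9.png

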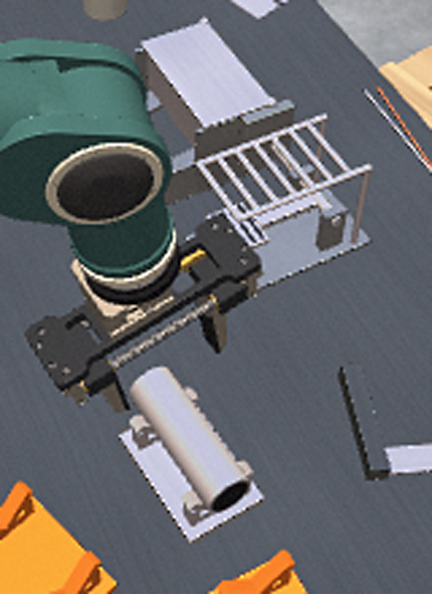

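The pipe lies in both V-blocks (crop 190,440), the lid is closed (crop 205,75), and the gripper is clear of everything. Handing in.

```bash
python3 -c "
from cell import ctrl
print(ctrl.sign_off())"
```

```text
the job is handed in; nothing more can be done
None
```

I pressed the pedal to its stop and eased it back, the lid closed, and the pipe now lies roughly centred in both V-blocks of the grey cradle with the gripper clear; the job was handed in at about 30 s, and the hand-in call returned no verdict.

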